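# Find the loose file handle and set it aside

### The job

Four files stand in the aluminium holder and one of their wooden handles has worked loose on its tang. Gently wiggle the handles side to side to feel which one has play, without levering the sound ones hard or pulling up on them; then draw the loose handle off and stand it upright, ferrule down, in the middle of the ceramic saucer, setting it down softly. Leave the sound handles on their files, and do not push the saucer, brush, wax block or tape about.

Things in the scene. Friction and masses are not known exactly. Their poses are not given: they have to be found in the camera images.
- handle_a_mid (a point): Middle (half-way up) of one of four round wooden file handles that look alike, 110 mm tall, 30 mm across: rounded top 55 mm above this point; steel ferrule 32 mm across, 18 mm high at the foot, 55 mm below. Axis z runs up it. Its foot rests on the holder's top, the file's 8 mm tang standing 40 mm up inside it. One of the four handles is loose, three are sound; which must be felt.
- handle_b_mid (a point): The same point of another handle. The four handles stand in one row on the holder, in an order that changes.
- handle_c_mid (a point): The same point of another handle (see handle_a_mid).
- handle_d_mid (a point): The same point of another handle (see handle_a_mid).
- tang_a (a point): Tip of the tang inside handle_a, hidden: the file's 8 mm square steel end, z up, 40 mm above the holder's top. Every file sits in a springy seat. A sound handle moves as one with its tang: pushed sideways 80 mm above its foot it gives 0.4 mm per newton, pulled up 0.8 mm per newton, and springs back; it never comes off. A tang leaned 5 degrees or raised 4 mm is strained too far.
- tang_b (a point): Tip of the tang inside handle_b (see tang_a). The loose handle's bore is about 8 mm wider than its tang and 46 mm deep: pushed sideways near its top it leans or shifts 5 mm or more with hardly any force (under 2 N), while its tang stays still, and it lifts off straight up. It weighs 55 to 110 g; its flat foot is 32 mm across, so it can stand.
- tang_c (a point): Tip of the tang inside handle_c (see tang_a).
- tang_d (a point): Tip of the tang inside handle_d (see tang_a).
- holder_top (a point): Middle of the upper face of the bolted-down aluminium file holder: an open frame 320 mm long (its y axis, the row of handles), 50 mm wide at the top, 70 mm at the foot, 110 mm tall. The handles stand on its centre line 37.5 and 112.5 mm to either side of this point (75 mm apart).
- saucer: White ceramic saucer, loose on the bench, 140 mm across, 20 mm high at the rim, with a flat floor 86 mm across, 5 mm above the bench; origin at the centre of its underside, z up. A handle standing in it has its middle 60 mm above the bench. It breaks if struck hard, as by a dropped handle.
- brush: Bystander: loose white nylon brush with a wooden back, 50 x 150 x 34 mm, long side along its y, origin at the centre of its underside.
- wax: Bystander: loose blue wax block, 50 x 90 x 28 mm, long side along its y, origin at the centre of its underside.
- tape: Bystander: loose roll of paper tape lying flat, 90 mm across, 24 mm high, origin at the centre of its underside.
There are look-alikes about, which are no part of the job. Several things look just like the saucer: the one meant starts farthest to the robot's right.

How it is judged:
By the outcome, as a careful person would: the job done as asked, in the order asked, and still so for the second after the job is handed in, with the robot touching nothing.
It also fails if it takes over 67 s, if anything falls off the work surface, if the arm or the gripper's body presses on something with over 40 N, if the wrist force passes 120 N, or if a joint passes its speed limit or range.

### The arm

A 6-joint arm with a two-finger parallel gripper is mounted at the origin on the work surface. World frame = base frame: x ahead of the robot, y to its left, z up, the work surface at z = 0. Lengths are in mm, angles in degrees, forces in N, time in s.
With the tool pointing down it reaches from about 375 to 975 mm from the base axis. Payload 3.8 kg.
Tool frame: the origin (TCP) lies at the very end of the fingers, on their centre line; the grasp point (between the pads) lies 19 mm behind it; y points along the fingers, z is the direction in which the jaws open and shut, and the axes are right-handed (so a half turn about y gives the same grasp; the last joint's range is limited). The gripper opens to 85 mm and grips with 20 to 120 N. Pads are 22 mm wide; open, the fingers measure 114 mm over their backs; the gripper's body (76 mm by 85 mm) begins 54 mm behind the grasp point. The pads swing forward as they close: fully open they stand 13 mm farther back than shut.
Start: joints at [63.719, 15.12, 91.902, -0, 72.978, -2.114], TCP at [276.344, 615.834, 231.28] pointing down, gripper open.
Joint ranges: [-150.88, 150.88], [-54.13, 125.18], [17.81, 147.31], [-75.09, 255.09], [0, 152.58], [-146.25, 146.25]. Speed limits (degrees/s): [147.25, 147.25, 180, 180, 180, 180].

### API

Orientations are given as a 3x3 rotation matrix whose columns are the frame's x, y, z axes.
In Python, from cell import sensors, cams, order, models gives the robot as it stands.
- The arm moves only by the tool servo_tool, never from a script. Its argument "moves" is text: rows parted by semicolons, each of 5 numbers parted by spaces: the opening, from 0 (shut) to 1 (fully open), then the shift along the tool's x, y, z in units of 40 mm (1.0 is 40 mm), then the turn about the tool's y in units of 5 degrees (1.0 is 5 degrees). A call has 1 to 8 rows; each row shifts and turns the pose as measured when the row begins, along the tool's axes as they then stand; what a row does not reach is not made up. A row lasts 1/10 s, in which the tool goes at most 50 mm and 8.59 degrees, less where a joint would pass 70% of its speed; a pose out of reach is approached as far as the arm can. A call is refused whole if a number of a shift passes 1 or a number of a turn 1, either way. A call with a gripper value outside its range is refused whole. The fingers move at their own pace and stop on an object; "grip_force" is the grip in N (left out, the last holds). Time passes only in rows, so rows that do not move let the fingers close. It gives the time, the measured TCP pose, the force and the opening at its end, in the units of the state.
- sensors.sense(): the state, without advancing time (a new reading comes with each control period).
- cams.snapshot(name): name is "scene" or "top"; returns the picture (420x560x3 uint8, red, green, blue); there is no depth.
- cams.calibration(name): a dict with "K" (3x3 intrinsics, pixels), "k1" (the pictures are not rectified: a ray, as slopes to the right and down, at radius r is drawn at 1 + k1 r^2 times it, then the intrinsics apply), "xyz" and "attitude" of the camera in the world. Camera axes: x right, y down, z forward; pixel columns grow to the right and rows downward; lengths in mm; the calibration is good to about 2 mm. A picture is of the moment at which its call begins. calibration takes no time and is no camera call.
- order.hand_in(): hands the job in, once; it reports no verdict.
Trained networks look in the newest picture that a camera, given by its name, has taken for a name from the list of things; names that differ only in an ending like _2 or _b are one class to them, and where a whole thing is asked for, a point or a joint stands for the part that bears it (a point fixed in the world has none). Each returns a list of dicts, best first, with "conf" (0 to 1); they miss things now and then, are a little off and sometimes report something else, mostly with a low value. They report only what shows in the picture. A call takes as long as a camera call. They do not tell look-alikes from the thing itself.
- models.search_frame(camera, thing): "at" ([x, y, z] in mm, in world coordinates, good to about 4 mm: the middle of the surface that is visible of it).
- models.cut_out(camera, thing): "mask" (420x560 bool, what is visible of it).
- models.pinpoint(camera, thing): "at" ([x, y, z] in mm, in world coordinates, good to about 4 mm: a listed point, or the origin of a listed thing).
The state is a dict: "time_s": time; "joint_positions": joint angles; "qd": joint speeds; "joint_torque": joint torques, N m; "eef_pos": TCP position; "orientation": TCP orientation; "force": force on the tool from outside, world axes, zero at the start; "ft_torque": the same for the moment, N m; "width": opening from 0.0 (shut) to 1.0 (fully open).
Only numpy, scipy, OpenCV 4.12 (cv2) and the standard library are available. Lean on these libraries where they do the work, as an engineer would, in place of code of your own. Each camera call takes 0.05 s, during which the arm holds its last target. There are 200 camera calls.

## Working session

There is one attempt and no reset: what is moved stays moved. The work goes in short steps, Python scripts to look and compute and a tool call to move; the robot and the scene stay as the last step left them, time stands still between calls to the robot, and variables do not carry over. Pictures are saved under pics/ and viewed, about 8 in all and at most 12, crops included, and the job is handed in when it is done.

Besides the shell and the picture viewer there is one more tool, called after "Request:" as name(argument=value, ...) on one line, values as JSON. servo_tool: Moves the arm, as the interface text tells. Its arguments: {"type":"object","properties":{"moves":{"type":"string"},"grip_force":{"type":"number"}},"required":["moves"]}

```bash
mkdir -p pics; python3 - <<'E'
from cell import sensors,cams,models
import cv2,numpy as np
s=sensors.sense();print(s)
for c in("scene","top"):
    im=cams.snapshot(c);cv2.imwrite(f"pics/{c}0.png",im[:,:,::-1])
    k=cams.calibration(c);print(c,k)
    for t in("handle_a_mid","holder_top","saucer","brush","wax","tape"):
        print(t,[(np.round(d["at"]).tolist(),round(d["conf"],2)) for d in models.pinpoint(c,t)])
E
```

```text
{'time_s': 0.0, 'joint_positions': array([ 6.37186560e+01,  1.51704918e+01,  9.19801367e+01, -2.67289231e-04,
        7.29769686e+01, -2.11555710e+00]), 'qd': array([ 0.03608982, -0.03228751,  0.01151665,  0.0756596 ,  0.01853609,
        0.03991015]), 'joint_torque': array([-1.10851848e-03, -5.15111840e+01, -3.67316866e+01, -2.56556223e-04,
        1.30944457e-02, -3.98142106e-05]), 'eef_pos': array([276.02965154, 615.19388334, 229.95686878]), 'orientation': array([[ 9.12365254e-01, -9.82064606e-04,  4.09375962e-01],
       [-4.09377133e-01, -1.99876097e-03,  9.12363068e-01],
       [-7.77547797e-05, -9.99997520e-01, -2.22563486e-03]]), 'force': array([-1.65088888,  0.28738523,  1.65008399]), 'ft_torque': array([-0.02351049, -0.01213948,  0.00178242]), 'width': 1.0032349107976068}
scene {'K': array([[456.34738127,   0.        , 277.8773717 ],
       [  0.        , 456.34738127, 210.72168391],
       [  0.        ,   0.        ,   1.        ]]), 'k1': 0.03158136472600064, 'xyz': array([1177.6142643 ,  -18.15983051,  845.09974026]), 'attitude': array([[-0.06276753,  0.76510998, -0.640
[... 432 characters left out ...]
{'K': array([[476.76655492,   0.        , 285.355793  ],
       [  0.        , 476.76655492, 201.66148941],
       [  0.        ,   0.        ,   1.        ]]), 'k1': 0.008398878580287933, 'xyz': array([ 492.43676238,  -30.69516103, 1098.86848905]), 'attitude': array([[ 0.0202292 , -0.99752804,  0.06729483],
       [-0.99978731, -0.02045345, -0.00264491],
       [ 0.00401478, -0.06722701, -0.99772963]])}
handle_a_mid [([555.0, 135.0, 166.0], 0.63)]
holder_top [([566.0, 101.0, 109.0], 0.75)]
saucer [([760.0, -38.0, -3.0], 0.95), ([359.0, 20.0, 3.0], 0.88), ([490.0, -274.0, -1.0], 0.87)]
brush [([400.0, 200.0, -2.0], 0.65)]
wax [([664.0, -226.0, 2.0], 0.91)]
tape [([393.0, -130.0, 3.0], 0.63)]
```

View pics/top0.png

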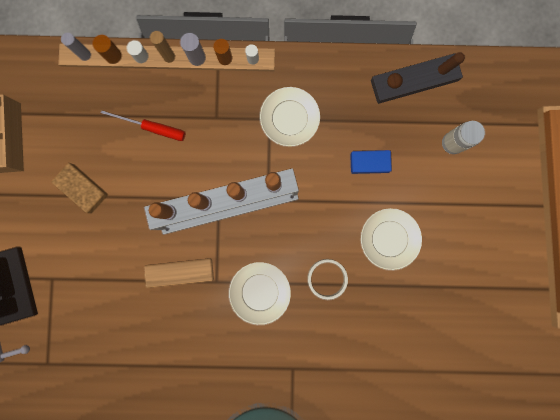

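View pics/scene0.png

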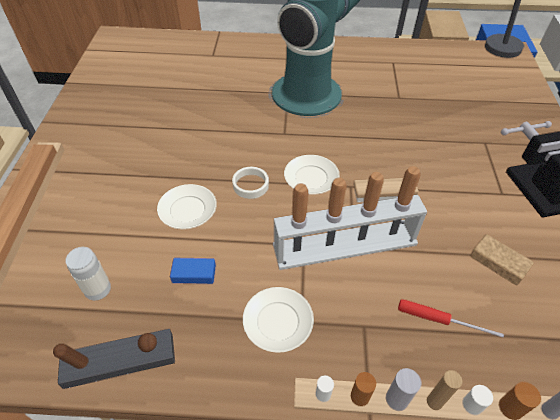

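```bash
python3 - <<'E'
from cell import cams,models
import numpy as np
for c in("scene","top"):
  for n in "abcd":
    for f in (models.pinpoint,models.search_frame):
      print(c,n,f.__name__,[(np.round(d["at"]).tolist(),round(d["conf"],2)) for d in f(c,f"handle_{n}_mid")])
E
```

```text
scene a call [([556.0, 140.0, 167.0], 0.6)]
scene a call [([570.0, 136.0, 177.0], 0.64)]
scene b call [([575.0, 62.0, 163.0], 0.97)]
scene b call [([586.0, 61.0, 172.0], 0.9)]
scene c call [([597.0, -8.0, 165.0], 0.62), ([395.0, -130.0, 3.0], 0.21)]
scene c call [([608.0, -7.0, 178.0], 0.69)]
scene d call [([535.0, 206.0, 167.0], 0.81)]
scene d call [([547.0, 205.0, 175.0], 0.67)]
top a call [([555.0, 135.0, 166.0], 0.63)]
top a call [([553.0, 126.0, 209.0], 0.92)]
top b call [([575.0, 64.0, 163.0], 0.52)]
top b call [([573.0, 61.0, 212.0], 0.67)]
top c call [([600.0, -10.0, 164.0], 0.63)]
top c call [([593.0, -9.0, 213.0], 0.71), ([662.0, -227.0, 28.0], 0.23)]
top d call [([566.0, 100.0, 110.0], 0.74), ([664.0, -226.0, 0.0], 0.25)]
top d call [([533.0, 198.0, 209.0], 0.7)]
```

Top view: the row of handles is at px (160,211), (200,201), (236,191) and (274,181). The three saucers are at (290,117), (260,293) and (391,239). The rightmost one, (391,239), is at world (490,-272). The network points agree with the holder geometry.

```bash
cat > plan.py <<'E'
import sys,numpy as np
from cell import sensors
H=dict(c=(596.6,-8.5),b=(575.5,63.5),a=(554.5,135.5),d=(533.4,207.5),s=(490,-272.5))
YAW=16.3
def plan(x,y,z,yaw=YAW,cap=0.95):
    s=sensors.sense();R=s["orientation"];p=s["eef_pos"]
    th=np.degrees(np.arctan2(R[1,2],R[0,2]));d=(th-yaw+180)%360-180   # +turn lowers yaw
    print("t%.2f"%s["time_s"],p.round(1),"yaw %.1f"%th,"F",s["force"].round(1),"w %.3f"%s["width"])
    v=np.array([x,y,z])-p;n=max(int(np.ceil(max(np.linalg.norm(v)/40/cap,abs(d)/4.75))),1);st=v/n
    for i in range(n):
        a=np.radians(th-d*i/n);Z=np.array([np.cos(a),np.sin(a),0]);Y=np.array([0,0,-1]);X=np.cross(Y,Z)
        print("%.2f %.2f %.2f %.2f"%(st@X/40,st@Y/40,st@Z/40,d/n/5))
if __name__=="__main__":
    a=sys.argv[1:];xy=H[a[0]];plan(*xy,float(a[1]))
E
python3 plan.py d 265
```

```text
t1.50 [276.4 615.8 231.3] yaw 65.8 F [0.3 0.1 0.6] w 1.000
0.77 -0.06 -0.51 0.76
0.80 -0.06 -0.46 0.76
0.83 -0.06 -0.41 0.76
0.86 -0.06 -0.35 0.76
0.88 -0.06 -0.29 0.76
0.90 -0.06 -0.23 0.76
0.91 -0.06 -0.17 0.76
0.92 -0.06 -0.11 0.76
0.93 -0.06 -0.05 0.76
0.93 -0.06 0.01 0.76
0.93 -0.06 0.07 0.76
0.92 -0.06 0.13 0.76
0.91 -0.06 0.19 0.76
```

Request:
servo_tool(moves="1 0.77 -0.2 -0.51 0.76;1 0.80 -0.2 -0.46 0.76;1 0.83 -0.2 -0.41 0.76;1 0.86 -0.1 -0.35 0.76;1 0.88 -0.1 -0.29 0.76;1 0.90 0 -0.23 0.76;1 0.91 0 -0.17 0.76;1 0.92 0 -0.11 0.76", grip_force=20)

```text
time_s: 2.3
eef_pos: [435.7, 360.1, 264.5]
orientation: [[0.57, 0.002, 0.822], [-0.822, 0.002, 0.57], [-0.001, -1.0, 0.003]]
force: [-0.5, -0.7, 0.2]
width: 1.005
```

```bash
python3 plan.py d 265
```

```text
t2.30 [435.7 360.1 264.5] yaw 34.7 F [-0.5 -0.7  0.2] w 1.005
0.91 -0.00 -0.03 0.74
0.91 -0.00 0.02 0.74
0.90 -0.00 0.08 0.74
0.90 -0.00 0.14 0.74
0.88 -0.00 0.20 0.74
```

Request:
servo_tool(moves="1 0.91 0 -0.03 0.74;1 0.91 0 0.02 0.74;1 0.90 0 0.08 0.74;1 0.90 0 0.14 0.74;1 0.88 0 0.2 0.74;1 0.2 0 0.05 0.2;1 0 0 0 0")

```text
time_s: 3.0
eef_pos: [542.1, 188.3, 266.0]
orientation: [[0.243, 0.006, 0.97], [-0.97, 0.003, 0.243], [-0.001, -1.0, 0.006]]
force: [-0.1, 0.1, -0.0]
width: 1.002
```

```bash
python3 plan.py d 168; python3 - <<'E'
from cell import cams
import cv2
im=cams.snapshot("top");im2=cams.snapshot("scene")
cv2.imwrite("pics/1.png",cv2.hconcat([cv2.resize(im[130:280,110:330],(400,273)),cv2.resize(im2[100:280,230:494],(400,273))])[:,:,::-1])
E
```

```text
t3.00 [542.1 188.3 266. ] yaw 14.0 F [-0.1  0.1 -0. ] w 1.002
-0.17 0.82 -0.03 -0.15
-0.17 0.82 -0.03 -0.15
-0.17 0.82 -0.03 -0.15
```

View pics/1.png

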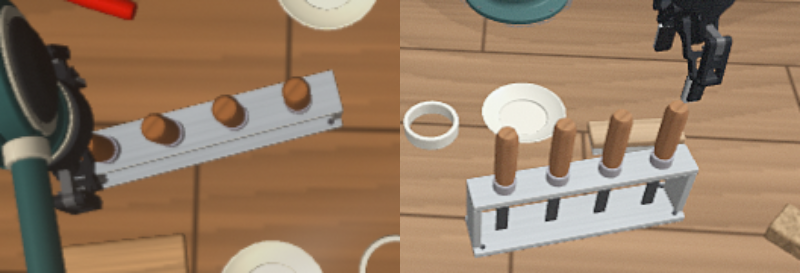

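The fingers straddle the row near the first handle (d). I'll centre over it, then descend.

Request:
servo_tool(moves="1 -0.48 0 -0.09 -0.45;1 0 0 0 0")

```text
time_s: 3.3
eef_pos: [531.8, 209.8, 265.9]
orientation: [[0.287, 0.005, 0.958], [-0.958, 0.004, 0.287], [-0.003, -1.0, 0.006]]
force: [0.8, 0.3, -0.8]
width: 0.995
```

```bash
python3 plan.py d 168
```

```text
t3.30 [531.8 209.8 265.9] yaw 16.7 F [ 0.8  0.3 -0.8] w 0.995
0.02 0.82 0.01 0.02
0.02 0.82 0.01 0.02
0.02 0.82 0.01 0.02
```

Request:
servo_tool(moves="1 0.04 0.82 0.02 0;1 0 0.82 0 0;1 0 0.75 0 0;1 0 0 0 0;0.45 0 0 0 0;0.45 0 0 0 0;0.45 0 0 0 0;0.45 0 0 0 0")

```text
time_s: 4.1
eef_pos: [535.1, 216.2, 175.7]
orientation: [[0.298, 0.017, 0.955], [-0.955, 0.008, 0.297], [-0.003, -1.0, 0.018]]
force: [-0.1, -0.2, -0.1]
width: 0.451
```

```bash
python3 plan.py d 168
```

```text
t4.10 [535.1 216.2 175.7] yaw 17.3 F [-0.1 -0.2 -0.1] w 0.451
0.19 0.19 -0.10 0.20
```

Request:
servo_tool(moves="0.45 0.19 0.15 -0.1 0;0.45 0 0 0 0")

```text
time_s: 4.3
eef_pos: [534.9, 207.5, 171.5]
orientation: [[0.298, 0.02, 0.954], [-0.955, 0.009, 0.298], [-0.002, -1.0, 0.022]]
force: [-0.3, 0.2, -0.3]
width: 0.45
```

```bash
python3 plan.py d 170
```

```text
t4.30 [534.9 207.5 171.5] yaw 17.3 F [-0.3  0.2 -0.3] w 0.450
-0.01 0.04 -0.04 0.21
```

Request:
servo_tool(moves="0.45 0 0 0.15 0;0.45 0 0 0 0")

```text
time_s: 4.5
eef_pos: [539.4, 208.5, 171.4]
orientation: [[0.297, 0.017, 0.955], [-0.955, 0.008, 0.297], [-0.003, -1.0, 0.019]]
force: [-3.9, -0.1, 0.7]
width: 0.448
```

```bash
python3 plan.py d 170
```

```text
t4.50 [539.4 208.5 171.4] yaw 17.3 F [-3.9 -0.1  0.7] w 0.448
-0.02 0.04 -0.15 0.19
```

Request:
servo_tool(moves="0.45 0 0 0.06 0;0.45 0 0 0 0")

```text
time_s: 4.7
eef_pos: [539.7, 208.8, 170.5]
orientation: [[0.297, 0.011, 0.955], [-0.955, 0.007, 0.296], [-0.003, -1.0, 0.013]]
force: [-4.4, -0.5, 2.2]
width: 0.453
```

Request:
servo_tool(moves="0.45 0 0 -0.25 0;0.45 0 0 0 0")

```text
time_s: 4.9
eef_pos: [531.3, 206.1, 170.6]
orientation: [[0.297, 0.015, 0.955], [-0.955, 0.008, 0.297], [-0.003, -1.0, 0.017]]
force: [0.5, 0.2, -0.5]
width: 0.457
```

Request:
servo_tool(moves="0.45 0 0 -0.06 0;0.45 0 0 0 0")

```text
time_s: 5.1
eef_pos: [530.3, 205.6, 171.4]
orientation: [[0.297, 0.019, 0.955], [-0.955, 0.009, 0.297], [-0.003, -1.0, 0.021]]
force: [0.6, -0.2, -0.2]
width: 0.444
```

Request:
servo_tool(moves="0.45 0 0 -0.14 0;0.45 0 0 0 0")

```text
time_s: 5.3
eef_pos: [528.3, 205.0, 173.0]
orientation: [[0.297, 0.028, 0.954], [-0.955, 0.012, 0.297], [-0.003, -1.0, 0.031]]
force: [4.1, 1.0, -1.9]
width: 0.449
```

Handle d: about 0.45 mm/N both ways, so it is sound. I'll open and slide along the row to a, with the fingers straddling the row.

Request:
servo_tool(moves="1 0 0 0.14 0;1 0 0 0 0;1 0 0 0 0")

```text
time_s: 5.6
eef_pos: [533.3, 206.5, 173.3]
orientation: [[0.297, 0.027, 0.955], [-0.955, 0.011, 0.297], [-0.003, -1.0, 0.029]]
force: [0.4, -0.1, 0.0]
width: 0.934
```

```bash
python3 plan.py a 171
```

```text
t5.60 [533.3 206.5 173.3] yaw 17.3 F [ 0.4 -0.1  0. ] w 0.934
0.93 0.03 -0.01 0.10
0.93 0.03 -0.00 0.10
```

Request:
servo_tool(moves="1 0.93 0.05 -0.01 0.1;1 0.93 0.05 0 0.1;1 0 0 0 0;1 0 0 0 0")

```text
time_s: 6.0
eef_pos: [554.0, 134.1, 168.1]
orientation: [[0.282, 0.024, 0.959], [-0.959, 0.011, 0.282], [-0.004, -1.0, 0.026]]
force: [0.2, 0.4, 0.1]
width: 1.002
```

```bash
python3 plan.py a 171
```

```text
t6.00 [554.  134.1 168.1] yaw 16.4 F [0.2 0.4 0.1] w 1.002
-0.03 -0.07 0.02 0.01
```

Request:
servo_tool(moves="0.45 0 -0.05 0.02 0;0.45 0 0 0 0;0.45 0 0 0 0;0.45 0 0 0 0;0.45 0 0 0 0;0.45 0 0 0.15 0;0.45 0 0 0 0")

```text
time_s: 6.7
eef_pos: [558.5, 139.2, 170.0]
orientation: [[0.286, 0.02, 0.958], [-0.958, 0.011, 0.285], [-0.005, -1.0, 0.023]]
force: [-2.6, -1.2, 0.1]
width: 0.45
```

Request:
servo_tool(moves="0.45 0 0 -0.3 0;0.45 0 0 0 0")

```text
time_s: 6.9
eef_pos: [548.5, 136.2, 170.4]
orientation: [[0.286, 0.025, 0.958], [-0.958, 0.013, 0.286], [-0.005, -1.0, 0.027]]
force: [1.8, 1.0, 0.2]
width: 0.451
```

Request:
servo_tool(moves="0.45 0 0 -0.1 0;0.45 0 0 0 0")

```text
time_s: 7.1
eef_pos: [547.6, 135.8, 172.0]
orientation: [[0.285, 0.034, 0.958], [-0.958, 0.015, 0.285], [-0.005, -0.999, 0.036]]
force: [3.4, 1.3, -1.1]
width: 0.446
```

Request:
servo_tool(moves="1 0 0 0.15 0;1 0 0 0 0;1 0 0 0 0")

```text
time_s: 7.4
eef_pos: [552.1, 137.1, 172.1]
orientation: [[0.285, 0.031, 0.958], [-0.958, 0.014, 0.285], [-0.005, -0.999, 0.034]]
force: [-0.4, 0.2, 0.8]
width: 0.93
```

```bash
python3 plan.py b 171
```

```text
t7.40 [552.1 137.1 172.1] yaw 16.6 F [-0.4  0.2  0.8] w 0.930
0.64 0.01 0.01 0.02
0.64 0.01 0.01 0.02
0.64 0.01 0.01 0.02
```

a is sound too (force rose to 3.6 N within about 1 mm). Next is b.

Request:
servo_tool(moves="1 0.94 0 0.02 0;1 0.94 0 0.02 0;1 0 0 0 0;1 0 0 0 0")

```text
time_s: 7.8
eef_pos: [573.8, 64.2, 170.6]
orientation: [[0.287, 0.027, 0.958], [-0.958, 0.014, 0.287], [-0.006, -1.0, 0.03]]
force: [0.9, 0.7, -0.9]
width: 0.996
```

```bash
python3 plan.py b 171
```

```text
t7.80 [573.8  64.2 170.6] yaw 16.7 F [ 0.9  0.7 -0.9] w 0.996
0.03 -0.01 0.04 0.08
```

Request:
servo_tool(moves="0.45 0.02 0 0.04 0;0.45 0 0 0 0;0.45 0 0 0 0;0.45 0 0 0 0;0.45 0 0 0 0;0.45 0 0 0.15 0;0.45 0 0 0 0")

```text
time_s: 8.5
eef_pos: [578.7, 68.7, 169.9]
orientation: [[0.291, 0.021, 0.957], [-0.957, 0.014, 0.291], [-0.008, -1.0, 0.025]]
force: [-1.4, -2.3, -0.3]
width: 0.447
```

Request:
servo_tool(moves="0.45 0 0 -0.3 0;0.45 0 0 0 0")

```text
time_s: 8.7
eef_pos: [568.7, 65.6, 170.2]
orientation: [[0.291, 0.026, 0.956], [-0.957, 0.015, 0.291], [-0.007, -1.0, 0.029]]
force: [2.9, 1.2, -0.1]
width: 0.454
```

Request:
servo_tool(moves="0.45 0 0 -0.1 0;0.45 0 0 0 0")

```text
time_s: 8.9
eef_pos: [567.7, 65.1, 171.8]
orientation: [[0.291, 0.034, 0.956], [-0.957, 0.017, 0.29], [-0.007, -0.999, 0.038]]
force: [3.4, 0.4, -2.5]
width: 0.446
```

Request:
servo_tool(moves="1 0 0 0.17 0;1 0 0 0 0;1 0 0 0 0")

```text
time_s: 9.2
eef_pos: [573.3, 66.8, 172.0]
orientation: [[0.29, 0.032, 0.956], [-0.957, 0.017, 0.29], [-0.007, -0.999, 0.036]]
force: [0.2, 0.3, -0.9]
width: 0.932
```

```bash
python3 plan.py c 171
```

```text
t9.20 [573.3  66.8 172. ] yaw 16.9 F [ 0.2  0.3 -0.9] w 0.932
0.66 0.01 0.00 0.04
0.66 0.01 0.01 0.04
0.66 0.01 0.01 0.04
```

Request:
servo_tool(moves="1 0.95 0 0.01 0.06;1 0.95 0 0.02 0.06;1 0 0 0 0;1 0 0 0 0")

```text
time_s: 9.6
eef_pos: [595.1, -7.0, 170.4]
orientation: [[0.282, 0.028, 0.959], [-0.959, 0.017, 0.282], [-0.009, -0.999, 0.031]]
force: [-0.5, 0.3, -0.9]
width: 0.998
```

```bash
python3 plan.py c 171
```

```text
t9.60 [595.1  -7.  170.4] yaw 16.4 F [-0.5  0.3 -0.9] w 0.998
0.05 -0.02 0.03 0.01
```

Request:
servo_tool(moves="0.45 0.04 0 0.03 0;0.45 0 0 0 0;0.45 0 0 0 0;0.45 0 0 0 0;0.45 0 0 0 0;0.45 0 0 0.15 0;0.45 0 0 0 0")

```text
time_s: 10.3
eef_pos: [601.3, -2.9, 170.2]
orientation: [[0.286, 0.026, 0.958], [-0.958, 0.018, 0.285], [-0.01, -1.0, 0.03]]
force: [0.1, -0.1, -0.3]
width: 0.451
```

Request:
servo_tool(moves="0.45 0 0 -0.3 0;0.45 0 0 0 0")

```text
time_s: 10.5
eef_pos: [589.1, -6.3, 169.6]
orientation: [[0.286, 0.025, 0.958], [-0.958, 0.018, 0.286], [-0.01, -1.0, 0.029]]
force: [-0.5, -0.6, -0.5]
width: 0.452
```

Request:
servo_tool(moves="0.45 0 0 -0.1 0;0.45 0 0 0 0")

```text
time_s: 10.7
eef_pos: [584.6, -7.8, 169.6]
orientation: [[0.286, 0.025, 0.958], [-0.958, 0.018, 0.285], [-0.01, -1.0, 0.029]]
force: [0.6, 0.7, -0.5]
width: 0.445
```

c moves 17 mm with no force, so it is the loose one. I'll centre on it, grip and lift straight up.

Request:
servo_tool(moves="0.45 0.05 0 0.28 0;0.45 0 0 0 0;0.2 0 0 0 0;0.2 0 0 0 0;0.2 0 0 0 0;0.2 0 0 0 0;0.2 0 0 0 0", grip_force=30)

```text
time_s: 11.4
eef_pos: [597.2, -6.7, 170.4]
orientation: [[0.286, 0.025, 0.958], [-0.958, 0.018, 0.285], [-0.01, -1.0, 0.029]]
force: [-0.5, -0.5, -0.2]
width: 0.343
```

Request:
servo_tool(moves="0.2 0 -0.25 0 0;0.2 0 -0.25 0 0;0.2 0 0 0 0")

```text
time_s: 11.7
eef_pos: [596.2, -7.0, 191.4]
orientation: [[0.286, 0.024, 0.958], [-0.958, 0.018, 0.285], [-0.01, -1.0, 0.029]]
force: [-0.3, 0.4, 0.4]
width: 0.342
```

Request:
servo_tool(moves="0.2 0 -0.4 0 0;0.2 0 -0.5 0 0;0.2 0 -0.6 0 0;0.2 0 -0.6 0 0;0.2 0 0 0 0")

```text
time_s: 12.2
eef_pos: [594.0, -8.6, 282.5]
orientation: [[0.286, 0.026, 0.958], [-0.958, 0.018, 0.285], [-0.01, -0.999, 0.03]]
force: [-0.4, 0.1, -0.1]
width: 0.346
```

```bash
python3 plan.py s 255; python3 - <<'E'
from cell import cams,models
import cv2,numpy as np
im2=cams.snapshot("scene")
cv2.imwrite("pics/2.png",im2[60:330,140:500,::-1])
cams.snapshot("top")
for c in("scene","top"):
 for f in(models.pinpoint,models.search_frame):print(c,[(np.round(d["at"],1).tolist(),round(d["conf"],2)) for d in f(c,"saucer")])
E
```

```text
t12.20 [594.   -8.6 282.5] yaw 16.6 F [-0.4  0.1 -0.1] w 0.346
0.70 0.09 -0.55 0.01
0.70 0.09 -0.55 0.01
0.70 0.09 -0.55 0.01
0.70 0.09 -0.55 0.01
0.70 0.09 -0.55 0.01
0.70 0.09 -0.54 0.01
0.70 0.09 -0.54 0.01
0.70 0.09 -0.54 0.01
scene [([360.4, 19.4, 2.8], 0.96), ([765.8, -38.2, -0.4], 0.79), ([487.0, -271.2, -1.5], 0.73)]
scene [([351.8, 36.7, 11.0], 0.9), ([483.0, -278.3, 10.8], 0.65), ([762.4, -44.8, 15.4], 0.58), ([562.5, 133.4, 172.8], 0.52)]
top [([361.0, 20.5, 0.8], 0.86), ([490.7, -274.5, -0.0], 0.68)]
top [([490.1, -278.5, 11.7], 0.9), ([369.9, 22.1, 13.9], 0.86), ([812.1, -43.2, 12.1], 0.78)]
```

View pics/2.png

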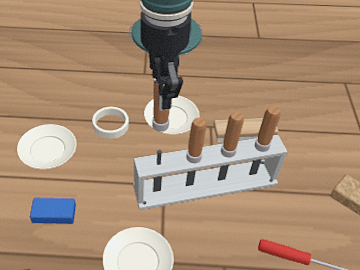

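The bare tang is exposed and the handle hangs upright. I'll carry it to the right-hand saucer.

Request:
servo_tool(moves="0.2 0.4 0 -0.3 0;0.2 0.70 0 -0.55 0;0.2 0.70 0 -0.55 0;0.2 0.70 0 -0.55 0;0.2 0.70 0 -0.55 0;0.2 0.70 0.1 -0.55 0;0.2 0.7 0.1 -0.55 0;0.2 0.5 0.1 -0.4 0")

```text
time_s: 13.3
eef_pos: [489.3, -252.2, 244.7]
orientation: [[0.293, -0.002, 0.956], [-0.956, 0.025, 0.293], [-0.025, -1.0, 0.006]]
force: [0.7, -0.0, -1.4]
width: 0.338
```

```bash
python3 plan.py s 200; cat > sau.py <<'E'
import cv2,numpy as np
from cell import cams
im=cv2.imread("pics/top0.png");k=cams.calibration("top")
m=(im[170:300,340:450].min(2)>110).astype(np.uint8)
n,l,st,c=cv2.connectedComponentsWithStats(m);i=1+st[1:,4].argmax()
cs,_=cv2.findContours((l==i).astype(np.uint8),cv2.RETR_EXTERNAL,cv2.CHAIN_APPROX_NONE)
e=cv2.fitEllipse(max(cs,key=len));u=np.array(e[0])+[340,170]
r=cv2.undistortPoints(u.reshape(1,1,2),k["K"],np.array([k["k1"],0,0,0.]))[0,0]
d=k["attitude"]@np.r_[r,1];o=k["xyz"]
print(u,e[1],o+d*(20-o[2])/d[2])
E
python3 sau.py
```

```text
t13.30 [ 489.3 -252.2  244.7] yaw 17.0 F [ 0.7 -0.  -1.4] w 0.338
0.25 0.56 -0.07 0.07
0.25 0.56 -0.06 0.07
[390.81287384 238.81393433] (60.188777923583984, 61.386322021484375) [ 486.05226768 -273.23991669   20.        ]
```

Request:
servo_tool(moves="0.2 0.3 0.5 -0.07 0;0.2 0.25 0.6 -0.06 0;0.2 0 0.5 0 0;0.2 0 0 0 0;0.2 0 0 0 0")

```text
time_s: 13.8
eef_pos: [485.2, -276.7, 171.9]
orientation: [[0.286, -0.011, 0.958], [-0.958, 0.03, 0.287], [-0.032, -0.999, -0.002]]
force: [-0.1, -1.0, -1.7]
width: 0.345
```

```bash
python3 plan.py s 90; python3 - <<'E'
from cell import cams,models
import cv2,numpy as np
a=cams.snapshot("scene");b=cams.snapshot("top")
cv2.imwrite("pics/3.png",cv2.hconcat([cv2.resize(a[90:260,120:260],(420,510),interpolation=2),cv2.resize(b[150:290,330:440],(400,510),interpolation=2)])[:,:-20,::-1])
for c in("scene","top"):print(c,[(np.round(d["at"],1).tolist(),round(d["conf"],2)) for t in("handle_c_mid",) for d in models.pinpoint(c,t)])
E
```

```text
t13.80 [ 485.2 -276.7  171.9] yaw 16.7 F [-0.1 -1.  -1.7] w 0.345
-0.02 0.68 0.05 0.02
-0.02 0.68 0.05 0.02
-0.02 0.68 0.05 0.02
scene [([486.5, -277.5, 168.3], 0.51)]
top [([490.4, -277.2, 164.4], 0.59)]
```

View pics/3.png

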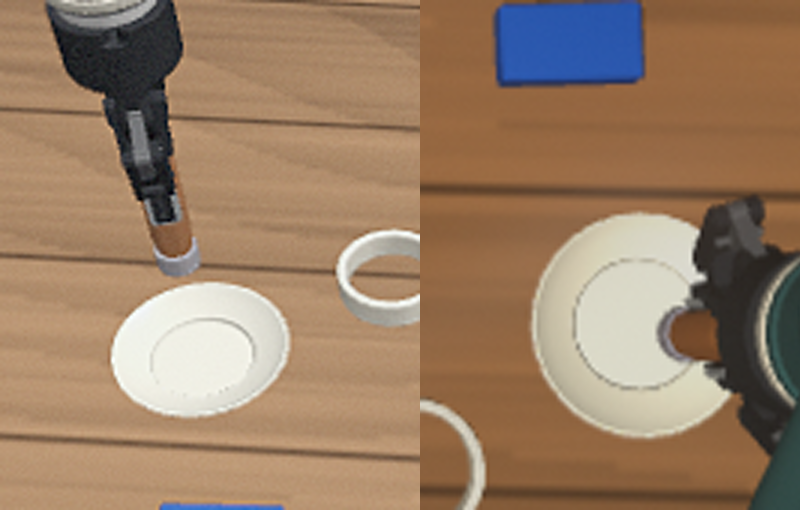

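Request:
servo_tool(moves="0.2 0 0.6 0.08 0;0.2 0 0.6 0.02 0;0.2 0 0.6 0 0;0.2 0 0.35 0 0;0.2 0 0 0 0;0.2 0 0 0 0")

```text
time_s: 14.6
eef_pos: [497.0, -276.0, 94.7]
orientation: [[0.29, 0.007, 0.957], [-0.957, 0.019, 0.29], [-0.016, -1.0, 0.012]]
force: [0.0, -0.1, -1.6]
width: 0.341
```

```bash
python3 plan.py s 70; python3 - <<'E'
from cell import cams,models
import cv2,numpy as np
a=cams.snapshot("scene");b=cams.snapshot("top")
cv2.imwrite("pics/4.png",cv2.hconcat([cv2.resize(a[90:260,120:260],(420,510),interpolation=2),cv2.resize(b[150:290,330:440],(400,510),interpolation=2)])[:,:-20,::-1])
for c in("scene","top"):print(c,[(np.round(d["at"],1).tolist(),round(d["conf"],2)) for t in("handle_c_mid",) for d in models.pinpoint(c,t)])
E
```

```text
t14.60 [ 497.  -276.    94.7] yaw 16.9 F [ 0.  -0.1 -1.6] w 0.341
-0.13 0.62 -0.14 0.11
scene [([499.2, -275.5, 89.9], 0.54)]
top [([496.7, -274.3, 91.3], 0.69), ([567.0, 101.9, 107.5], 0.59)]
```

View pics/4.png

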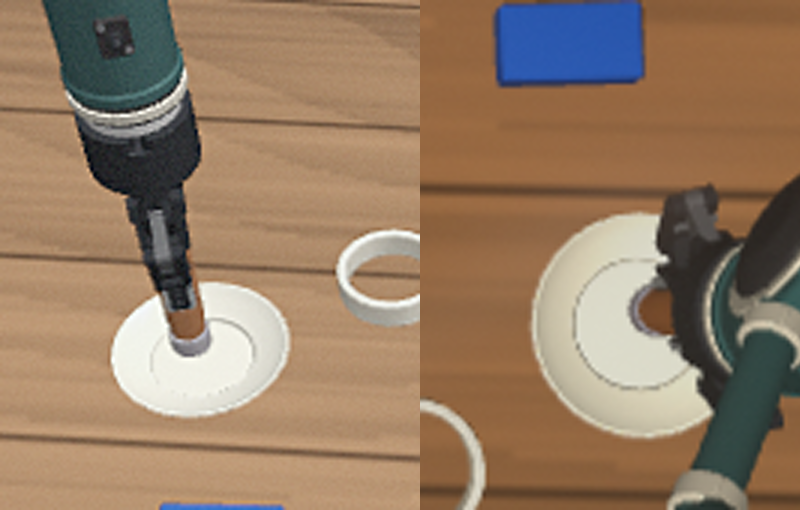

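Request:
servo_tool(moves="0.2 -0.1 0.2 -0.18 0;0.2 0 0.25 0 0;0.2 0 0.05 0 0;0.2 0 0 0 0;0.2 0 0 0 0")

```text
time_s: 15.3
eef_pos: [488.9, -274.5, 74.7]
orientation: [[0.289, 0.01, 0.957], [-0.957, 0.017, 0.289], [-0.013, -1.0, 0.014]]
force: [1.2, 0.4, -0.4]
width: 0.341
```

```bash
python3 plan.py s 65
```

```text
t15.30 [ 488.9 -274.5   74.7] yaw 16.8 F [ 1.2  0.4 -0.4] w 0.341
-0.04 0.24 0.04 0.10
```

Position is good. Now I'll creep down in steps of 2 mm or less, watching Fz.

Request:
servo_tool(moves="0.2 0 0.06 0 0;0.2 0 0.06 0 0;0.2 0 0.03 0 0;0.2 0 0 0 0")

```text
time_s: 15.7
eef_pos: [489.4, -274.6, 68.5]
orientation: [[0.29, 0.01, 0.957], [-0.957, 0.017, 0.289], [-0.013, -1.0, 0.015]]
force: [0.8, 0.4, -1.3]
width: 0.34
```

Request:
servo_tool(moves="0.2 0 0.04 0 0;0.2 0 0 0 0")

```text
time_s: 15.9
eef_pos: [489.6, -274.7, 66.8]
orientation: [[0.29, 0.01, 0.957], [-0.957, 0.016, 0.289], [-0.013, -1.0, 0.015]]
force: [-0.4, -0.5, -0.6]
width: 0.344
```

Request:
servo_tool(moves="0.2 0 0.04 0 0;0.2 0 0 0 0")

```text
time_s: 16.1
eef_pos: [490.0, -274.8, 65.4]
orientation: [[0.29, 0.011, 0.957], [-0.957, 0.016, 0.29], [-0.012, -1.0, 0.015]]
force: [0.2, -0.4, -0.6]
width: 0.344
```

Request:
servo_tool(moves="0.2 0 0.03 0 0;0.2 0 0 0 0")

```text
time_s: 16.3
eef_pos: [490.5, -275.3, 65.6]
orientation: [[0.29, 0.012, 0.957], [-0.957, 0.015, 0.29], [-0.011, -1.0, 0.016]]
force: [-0.1, -0.9, -0.7]
width: 0.341
```

Request:
servo_tool(moves="0.2 0 0.03 0 0;0.2 0 0 0 0")

```text
time_s: 16.5
eef_pos: [491.0, -275.6, 65.4]
orientation: [[0.29, 0.013, 0.957], [-0.957, 0.015, 0.29], [-0.01, -1.0, 0.016]]
force: [-0.4, -0.4, -1.4]
width: 0.344
```

Request:
servo_tool(moves="0.2 0 0.06 0 0;0.2 0 0 0 0")

```text
time_s: 16.7
eef_pos: [491.6, -276.4, 65.6]
orientation: [[0.29, 0.013, 0.957], [-0.957, 0.013, 0.29], [-0.009, -1.0, 0.017]]
force: [0.5, -0.3, -0.8]
width: 0.349
```

```bash
python3 plan.py s 65; python3 - <<'E'
from cell import cams,models
import cv2,numpy as np
a=cams.snapshot("scene");b=cams.snapshot("top")
cv2.imwrite("pics/5.png",cv2.hconcat([cv2.resize(a[90:260,120:260],(420,510),interpolation=2),cv2.resize(b[150:290,330:440],(400,510),interpolation=2)])[:,:-20,::-1])
for c in("scene","top"):print(c,[(np.round(d["at"],1).tolist(),round(d["conf"],2)) for t in("handle_c_mid",) for d in models.pinpoint(c,t)])
E
```

```text
t16.70 [ 491.6 -276.4   65.6] yaw 16.9 F [ 0.5 -0.3 -0.8] w 0.349
-0.10 0.02 -0.01 0.11
scene [([492.8, -275.7, 61.8], 0.77)]
top [([536.0, 207.1, 152.1], 0.69), ([494.9, -277.3, 59.1], 0.61), ([396.9, -129.7, 1.5], 0.33)]
```

View pics/5.png

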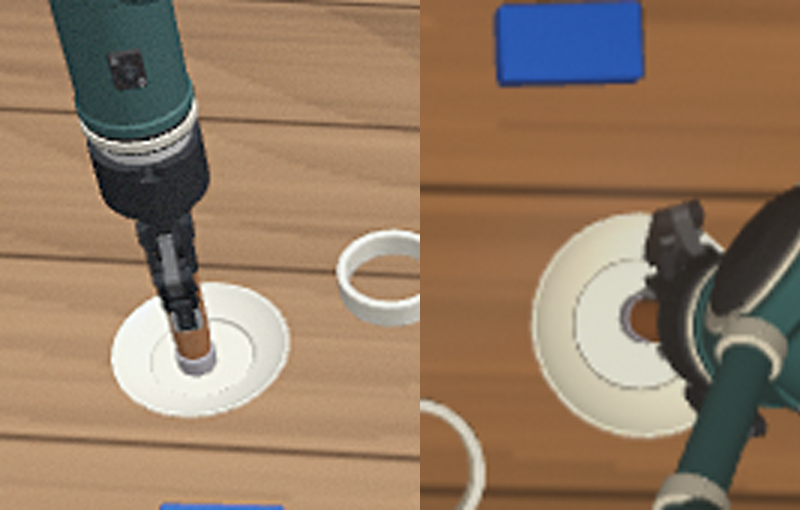

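Foot is on or just above the floor, about 4 mm off centre. I'll lift slightly, shift, and lower again.

Request:
servo_tool(moves="0.2 0 -0.1 0 0;0.2 0 0 0 0;0.2 -0.1 0 -0.08 0;0.2 0 0 0 0")

```text
time_s: 17.3
eef_pos: [485.7, -272.3, 67.4]
orientation: [[0.29, 0.011, 0.957], [-0.957, 0.015, 0.29], [-0.012, -1.0, 0.015]]
force: [0.4, 0.4, -0.7]
width: 0.343
```

Request:
servo_tool(moves="0.2 0 0.06 0 0;0.2 0 0 0 0")

```text
time_s: 17.5
eef_pos: [485.7, -272.3, 65.1]
orientation: [[0.29, 0.011, 0.957], [-0.957, 0.015, 0.29], [-0.011, -1.0, 0.015]]
force: [-0.9, -0.3, 1.1]
width: 0.347
```

Request:
servo_tool(moves="0.2 0 0.04 0 0;0.2 0 0 0 0")

```text
time_s: 17.7
eef_pos: [486.2, -272.8, 65.4]
orientation: [[0.29, 0.011, 0.957], [-0.957, 0.014, 0.29], [-0.01, -1.0, 0.015]]
force: [0.0, -0.8, -1.7]
width: 0.34
```

Stops at 65.4, exactly the expected contact height. Releasing.

Request:
servo_tool(moves="0.4 0 0 0 0;0.5 0 0 0 0;0.6 0 0 0 0;0.8 0 0 0 0;0.9 0 0 0 0;0.9 0 0 0 0")

```text
time_s: 18.3
eef_pos: [486.0, -272.5, 64.3]
orientation: [[0.29, 0.011, 0.957], [-0.957, 0.015, 0.29], [-0.011, -1.0, 0.015]]
force: [-0.4, -0.4, -0.2]
width: 0.898
```

Request:
servo_tool(moves="0.9 0 -0.3 0 0;0.9 0 -0.6 0 0;0.9 0 -0.9 0 0;0.9 0 -0.9 0 0;0.9 0 -0.9 0 0;0.9 0 -0.9 0 0;0.9 0 0 0 0")

```text
time_s: 19.0
eef_pos: [483.0, -274.7, 254.6]
orientation: [[0.29, 0.01, 0.957], [-0.957, 0.016, 0.29], [-0.012, -1.0, 0.014]]
force: [0.4, -0.3, 0.5]
width: 0.899
```

```bash
python3 - <<'E'
from cell import cams,models
import cv2,numpy as np
a=cams.snapshot("scene");b=cams.snapshot("top")
cv2.imwrite("pics/6.png",cv2.hconcat([a[90:330,120:470],b[140:320,130:440][:, :] if 0 else cv2.resize(b[110:320,130:450],(400,240))])[:,:,::-1])
for c in("scene","top"):
 for t in("handle_c_mid","saucer","brush","wax","tape"):print(c,t,[(np.round(d["at"],1).tolist(),round(d["conf"],2)) for d in models.pinpoint(c,t)])
E
```

```text
scene handle_c_mid [([486.0, -275.3, 62.0], 0.67), ([488.0, -276.1, -1.6], 0.26)]
scene saucer [([359.7, 20.6, 2.4], 0.67), ([764.9, -39.6, 1.0], 0.61)]
scene brush [([402.9, 203.8, -3.6], 0.92)]
scene wax [([661.5, -226.4, -1.5], 0.84)]
scene tape [([397.8, -132.0, 0.4], 0.71)]
top handle_c_mid [([491.3, -273.0, 59.1], 0.49)]
top saucer [([758.9, -37.6, -2.6], 0.96), ([361.9, 18.9, 3.1], 0.93), ([489.8, -276.0, -3.2], 0.79)]
top brush [([398.3, 199.5, -2.1], 0.67), ([551.4, 138.9, 148.0], 0.66), ([594.8, -7.6, 149.9], 0.66)]
top wax [([663.3, -226.6, 3.1], 0.7)]
top tape [([395.2, -129.4, 4.0], 0.58), ([555.1, 135.4, 147.4], 0.25)]
```

View pics/6.png

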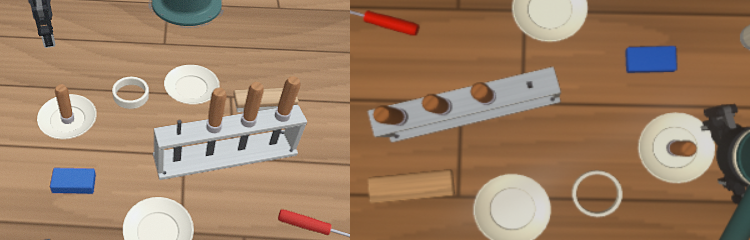

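The handle stands upright in the middle of the right-hand saucer, the other three are on their files, and the bystanders haven't moved. Handing in.

```bash
python3 -c "
from cell import order
print(order.hand_in())"
```

```text
the job is handed in; nothing more can be done
None
```

The loose handle was `handle_c`. It now stands upright, ferrule down, in the saucer farthest to the robot's right, and the job is handed in at about 19.5 s.

- **Finding it:** I wiggled each handle across the row with the jaws straddling it. Handles d, a and b pushed back with 2 to 5 N within a few millimetres, so they are sound. Handle c moved about 17 mm with no measurable force.
- **Moving it:** I drew c straight up off its tang and set it down in small steps until the tool stopped at 65.4 mm, the height expected for contact. I shifted it about 6 mm towards the centre, set it down again and released it.
- **Last checks:** The networks put the handle's middle at (486 to 491, -273 to -275, 59 to 62) mm, against a saucer centre of about (490, -274). That is within a few millimetres of centred. The brush, wax block and tape are where they started, to within what the networks can tell, and the three sound handles are still on their files.
- **Less certain:** At touchdown the force reading stayed within its noise, so I judged contact from the height alone. The last scene-camera check missed the target saucer, though the top camera and the picture both showed it. My fit of the saucer's rim put its centre at x = 486 mm, against 490 mm from the network.

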